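# Tare the grill-side scale with the glass dish on it

## Robot

A 7-joint arm with a two-finger parallel gripper is mounted at the origin on the work surface. World frame = base frame: x ahead of the robot, y to its left, z up, the work surface at z = 0. Lengths are in mm, angles in rad, forces in N, time in s.
With the tool pointing down it reaches from about 350 to 900 mm from the base axis. Payload 8.1 kg.
Tool frame: the origin (TCP) lies midway between the tips of the shut fingers; the grasp point (between the pads) lies 19 mm behind it; z points along the fingers, y is the line along which they close (so a half turn about z gives the same grasp; the last joint's range is limited). The gripper opens to 92 mm and grips with 3 to 60 N. Pads are 19 mm wide; open, the fingers measure 130 mm over their backs; the gripper's body (75 mm by 190 mm) begins 47 mm behind the grasp point.
Start: joints at [1.118, 0.434, 0.025, 1.573, -0.012, 1.134, -0.075], TCP at [214.171, -587.173, 226.742] pointing down, gripper open.
Joint ranges: [-2.62, 2.62], [-0.44, 2.09], [-1.27, 1.32], [0.08, 2.57], [-1.32, 4.46], [0.12, 2], [-2.74, 2.74]. Speed limits (rad/s): [2.22, 2.22, 3.01, 3.01, 3.14, 3.14, 3.14].

## Interface

Orientations are given as a unit quaternion [w, x, y, z].
In Python, from station import sensors, vision, workorder gives the robot as it stands. The module is installed in compiled form; this text tells all that it offers.
- The arm moves only by the shell command python3 -m jog 'ROWS' [FORCE]. ROWS is a JSON object of lists of equal length, an entry for each row: "xyz": the shift along the tool's x, y, z in cm, a list of three; "angular": the turn, a rotation vector about the tool's x, y, z in degrees, a list of three; "claw": the closure, from 0 (fully open) to 1 (shut). In form: {"xyz": [[dx, dy, dz], ...], "angular": [[wx, wy, wz], ...], "claw": [claw, ...]}. A call has 1 to 8 rows; each row shifts and turns the commanded pose from where the row before left it, along the tool's axes as they then stand; what a row does not reach is not made up. A row lasts 1/10 s, in which the tool goes at most 50 mm and 8.59 degrees, less where a joint would pass 70% of its speed; a pose out of reach is approached as far as the arm can. A call is refused whole if a number of a shift passes 5 or a number of a turn 8.59, either way. A call with a gripper value outside its range is refused whole. The fingers move at their own pace and stop on an object; FORCE is the grip in N (left out, the last holds). Time passes only in rows, so rows that do not move let the fingers close. It gives the time, the measured TCP pose, the force, the opening and the grip force at its end, in the units of the state.
- sensors.get_state(): the state, without advancing time (a new reading comes with each control period).
- vision.read_camera(name): name is "scene" or "top"; returns a dict with "pixels" (480x640x3 uint8, red, green, blue), "fx", "fy", "cx", "cy" (pixels), "R" (3x3) and "t" (3): a world point X has camera coordinates R X + t. Camera axes: x right, y down, z forward; pixel columns grow to the right and rows downward; lengths in mm; the calibration is good to about 2 mm. A picture is of the moment at which its call begins. There is no depth.
- workorder.close_job(): hands the job in; it is judged then, once.
The state is a dict: "time_s": time; "joint_pos": joint angles; "dq": joint speeds; "effort": joint torques, N m; "eef_pos": TCP position; "tool_rot": TCP orientation; "contact_force": force on the tool from outside, world axes, zero at the start; "ft_torque": the same for the moment, N m; "gripper_width": opening from 0.0 (shut) to 1.0 (fully open); "finger_force": force on a finger pad.
Only numpy, scipy, OpenCV 4.12 (cv2) and the standard library are available. Lean on these libraries where they do the work, as an engineer would, in place of code of your own. Each camera call takes 0.05 s, during which the arm holds its last target. There are 200 camera calls.

## Task

The lidded glass dish hangs over the left edge of the weighing plate: gently push it sideways, without picking it up, back to the middle of the plate, roughly square to it. Then, with the dish standing there untouched, reach a fingertip into the oblong well in the console, press the sunken tare key fully down, hold it down for about a second and let it come up again. Do not force anything, do not press the small round power key, and leave the things round the scale where they are.

Things in the scene. Friction and masses are not known exactly. Their poses are not given: they have to be found in the camera images.
- scale: black bench scale, fixed, 310 (x) by 250 mm (y); position and yaw (to 17 deg) vary. Origin on the shelf under its middle; +x from console (robot side) to weighing plate, +y left, z up. Console 88 by 250 mm centred at x = -108 mm, flat top 60 mm above the shelf: display in the middle, oblong well at y = -70 mm (right), small round well at y = +82 mm (left)
- plate_mid (a point): centre of the top face of the square stainless weighing plate, 210 by 210 by 6 mm, top 70 mm above the shelf and 10 mm above the console's top; axes as the scale's; 52 mm in +x of the scale's origin. It does not move
- tare_well (a point): centre of the mouth of the oblong well, level with the console's top (60 mm above the shelf). Straight vertical walls, 42 mm along the scale's x and 58 mm along its y; the key's top lies 14 mm below the mouth
- tare_top (a point): centre of the top face of the oblong grey tare key at the bottom of that well, cap 32 mm (scale x) by 48 mm (scale y); the point moves down with the key
- tare_key (a joint): travel of the tare key, 0 = up, 0.005 m = fully down. Spring: about 2 N starts it, 4.5 N takes it fully down; it springs back when let go
- power_top (a point): centre of the top face of the round power key, 22 mm across, 14 mm down a round well 30 mm across; not to be pressed
- power_key (a joint): travel of the power key, 0 = up, 0.004 m = fully down, spring 2 to 4 N
- dish: loose empty square glass dish, about 0.6 kg, glass 130 by 130 mm, grey lid 134 mm square, lid top 61 mm up; a clip 60 mm wide mid-side on each side, 33 to 55 mm up, outer face 70 mm from the centre. Origin: centre of the underside, axes square to the sides, z up. Starts on the plate 60 to 85 mm off centre to the scale's +y, turned up to 9 deg
- foil_pans: loose stack of rectangular aluminium foil pans, 200 by 140 mm, 63 mm high; origin at the centre of the underside. Bystander
- drip_cup: loose stainless drip cup, 72 mm across, 75 mm high; origin at the centre of the underside. Bystander
- scraper: loose wooden scraper paddle lying flat, 350 mm long (its x), blade 90 mm wide, 12 mm thick; origin on the underside where the handle meets the blade. Bystander
- tongs: loose steel tongs lying flat, 245 mm long (x), held shut by a green plastic clip, 50 mm wide, 24 mm high; origin on the underside near mid-length. Bystander
There are look-alikes about, which are no part of the job. Leave any black or blue look-alike of the dish alone.

How it is judged (in metres and radians):
On the way, in this order (a step that is already met when the one before it is completed fails the run):
1. the dish stands at rest in the middle of the weighing plate, square to it, and the fingers are off it (x of dish in the frame of plate_mid between -0.025 and 0.025 m and y of dish in the frame of plate_mid between -0.025 and 0.025 m and z of dish in the frame of plate_mid between -0.004 and 0.004 m and angle between the x axis of dish and the x axis of plate_mid, either way round below 0.2 rad and angle between dish's own z axis and vertical below 0.05 rad and linear speed of dish below 0.01 m/s and contact force between the fingers and dish below 0.1 N), for 0.2 s.
2. the tare key is held fully down for most of a second while the dish stands there untouched (all of step 1 and value of joint tare_key above 0.0038 m and contact force between the arm and dish below 0.1 N), for 0.6 s.
At the end, for the whole second after the job is handed in: the tare key is up again after being held down (at least 3.8 of its 5 mm for 0.6 s); the power key is up; the dish stands at rest flat on the weighing plate, its centre within 25 mm of the plate's centre along each plate axis and its sides within 0.2 rad of the plate's, so that nothing overhangs (value of joint each of tare_key, power_key below 0.001 m and x of dish in the frame of plate_mid between -0.025 and 0.025 m and y of dish in the frame of plate_mid between -0.025 and 0.025 m and z of dish in the frame of plate_mid between -0.004 and 0.004 m and angle between the x axis of dish and the x axis of plate_mid, either way round below 0.2 rad and angle between dish's own z axis and vertical below 0.05 rad and linear speed of dish below 0.01 m/s); the robot touches nothing.
It fails at once if the dish is lifted off or falls from the weighing plate, or is tipped (z of dish in the frame of plate_mid above 0.008 m or z of dish in the frame of plate_mid below -0.008 m or angle between dish's own z axis and vertical above 0.12 rad).
It fails at once if the glass dish is struck or pushed hard (over 25 N) (contact force between any of the fingers, the arm and dish above 25 N).
It fails at once if the scale is forced (over 40 N) (contact force between any of the fingers, the arm and scale above 40 N).
It fails at once if the power key is pressed (value of joint power_key above 0.002 m).
It fails at once if a bystander is moved (distance of any of foil_pans, drip_cup, scraper, tongs from where it was at the start of the episode above 0.02 m).
It also fails if it takes over 51 s, if anything falls off the work surface, if the arm or the gripper's body presses on something with over 40 N, if the wrist force passes 120 N, or if a joint passes its speed limit or range.

## Working session

There is one attempt and no reset: what is moved stays moved. The work goes in short steps, Python scripts to look and compute and a shell command to move; the robot and the scene stay as the last step left them, time stands still between calls to the robot, and variables do not carry over. Pictures are saved under pics/ and viewed, at most 10 in all, crops included, and the job is handed in when it is done.

```bash
mkdir -p pics; cat > h.py <<'E'
import numpy as np,cv2
from station import sensors,vision
def snap(n,f):
    c=vision.read_camera(n); cv2.imwrite('pics/'+f,c['pixels'][:,:,::-1]); np.savez('pics/'+f[:-4]+'.npz',**c); return c
def ray(c,u,v,z):
    R=np.array(c['R']);t=np.array(c['t']); o=-R.T@t; d=R.T@np.array([(u-c['cx'])/c['fx'],(v-c['cy'])/c['fy'],1.]); return o+d*(z-o[2])/d[2]
def proj(c,X):
    p=np.array(c['R'])@np.array(X,float)+np.array(c['t']); return c['fx']*p[0]/p[2]+c['cx'],c['fy']*p[1]/p[2]+c['cy']
E
python3 - <<'E'
from h import *
for n in('scene','top'):
    c=snap(n,n+'0.png'); print(n,c['fx'],np.round(c['R'],3).tolist(),np.round(-np.array(c['R']).T@c['t']))
s=sensors.get_state();print(s)
E
```

```text
scene 438.6584480646353 [[-0.684, 0.729, -0.01], [0.461, 0.421, -0.781], [-0.565, -0.539, -0.624]] [1054.  567.  682.]
top 445.0823655890182 [[0.014, -1.0, 0.005], [-0.991, -0.015, -0.131], [0.131, -0.003, -0.991]] [ 341.   12. 1104.]
{'time_s': 0.1, 'joint_pos': array([ 1.11839831,  0.43517456,  0.02499707,  1.57403019, -0.01162871,
        1.13399044, -0.07504608]), 'dq': array([-3.44672546e-04,  4.39581082e-04,  7.41298270e-05, -2.44631322e-03,
        1.06525626e-03, -2.41002951e-04, -9.64229645e-04]), 'effort': array([ 2.42943352e-03, -6.69133759e+01,  9.87593047e-01, -3.15147686e+01,
       -6.05520420e-02,  3.74202139e-02, -1.90351095e-06]), 'eef_pos': array([ 213.97639547, -586.72877136,  226.00119518]), 'tool_rot': array([-7.04986942e-04,  9.84748137e-01,  1.73984413e-01, -1.83790130e-04]), 'contact_force': array([0.33905756, 1.1455315 , 0.55937849]), 'ft_torque': array([-0.02528917,  0.02653986, -0.01819632]), 'finger_force': 0.0, 'gripper_width': 1.001057476481291}
```

View pics/top0.png

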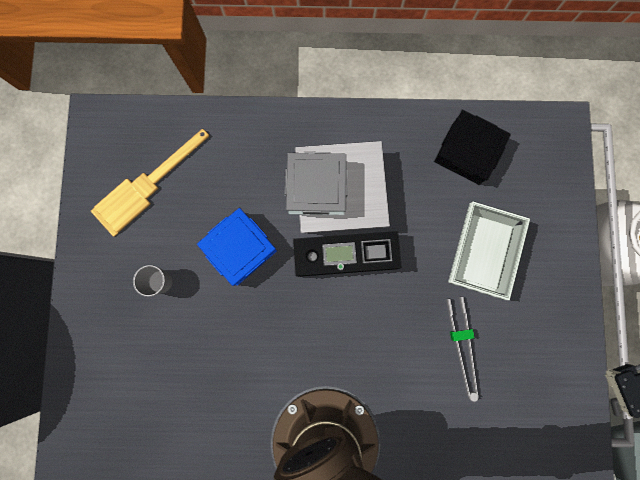

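View pics/scene0.png

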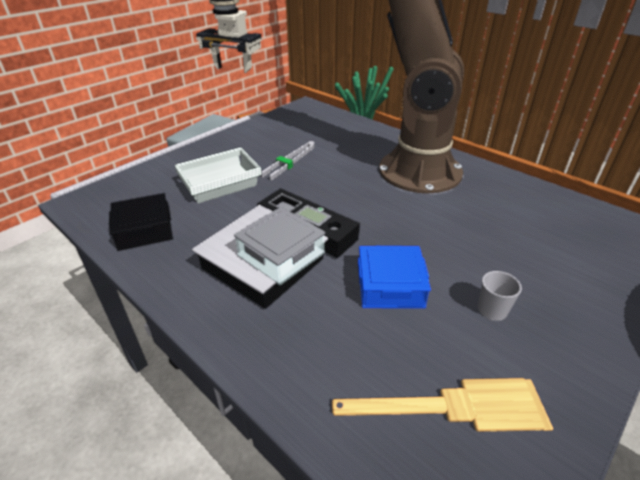

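The top view shows the console at px (295-400, 233-276) with the oblong well at (376,251). The plate's right corners are near (382,141) and (389,227). The lid spans (287-347, 152-215), and the blue look-alike sits at (236,247). In the scene view the fingers are clear of everything.

```bash
cat > m.py <<'E'
from h import *
import sys
def quad(mask,k=3):
    mask=cv2.morphologyEx(mask.astype(np.uint8),cv2.MORPH_OPEN,np.ones((k,k)))
    cs,_=cv2.findContours(mask,0,1); c=max(cs,key=cv2.contourArea); return cv2.minAreaRect(c),cv2.contourArea(c)
def lidpose(c,ang0):
    p=c['pixels'].astype(int); g=p.mean(2); m=np.zeros(g.shape,bool); sl=(slice(130,225),slice(270,395))
    m[sl]=((g>88)&(g<160)&(np.ptp(p,axis=2)<12))[sl]
    r,a=quad(m,7); b=cv2.boxPoints(r); P=np.array([ray(c,u,v,131)[:2] for u,v in b])
    e=P[1]-P[0]; th=np.degrees(np.arctan2(e[1],e[0])); th=(th-ang0+45)%90-45+ang0
    return P.mean(0),th,[np.linalg.norm(P[1]-P[0]),np.linalg.norm(P[2]-P[1])],m,b
E
python3 - <<'E'
from m import *
c=dict(np.load('pics/top0.npz')); p=c['pixels'].astype(int); g=p.mean(2)
print([tuple(p[y,x]) for x,y in((317,170),(370,180),(303,270),(376,251),(340,252),(250,330),(405,255),(372,243),(350,205))])
m=np.zeros(g.shape,bool); m[225:285,285:410]=(g<34)[225:285,285:410]
for th in (26,34,42):
    mm=np.zeros(g.shape,bool); mm[228:285,285:410]=(g<th)[228:285,285:410]
    r,a=quad(cv2.morphologyEx(mm.astype(np.uint8),cv2.MORPH_CLOSE,np.ones((25,25)))); b=cv2.boxPoints(r)
    P=np.array([ray(c,u,v,60)[:2] for u,v in b]); print(th,np.round(P.mean(0)),np.round(P).tolist(),b.round().tolist())
print(lidpose(c,0)[:3], lidpose(c,0)[4])
m=np.zeros(g.shape,bool); m[130:235,280:400]=(g>165)[130:235,280:400]
cs,_=cv2.findContours(m.astype(np.uint8),0,1);k=max(cs,key=cv2.contourArea);h=cv2.convexHull(k);ap=cv2.approxPolyDP(h,4,True)[:,0]
print([(q.tolist(),ray(c,*q,70)[:2].round().tolist()) for q in ap])
im=cv2.resize(c['pixels'][130:290,270:420][:,:,::-1],None,fx=5,fy=5,interpolation=2)[:, :]
cv2.imwrite('pics/c1.png',cv2.resize(c['pixels'][130:290,270:420][:,:,::-1],(560,597),interpolation=2))
E
```

```text
[(np.int64(138), np.int64(134), np.int64(138)), (np.int64(200), np.int64(196), np.int64(197)), (np.int64(31), np.int64(32), np.int64(30)), (np.int64(141), np.int64(138), np.int64(139)), (np.int64(132), np.int64(146), np.int64(114)), (np.int64(88), np.int64(91), np.int64(92)), (np.int64(51), np.int64(52), np.int64(55)), (np.int64(15), np.int64(18), np.int64(13)), (np.int64(120), np.int64(117), np.int64(119))]
26 [444. -45.] [[477.0, 82.0], [500.0, -164.0], [410.0, -170.0], [389.0, 73.0]] [[293.0, 239.0], [397.0, 231.0], [400.0, 269.0], [296.0, 276.0]]
34 [444. -45.] [[478.0, 83.0], [500.0, -166.0], [410.0, -172.0], [388.0, 74.0]] [[293.0, 239.0], [398.0, 231.0], [401.0, 269.0], [296.0, 277.0]]
42 [450. -46.] [[488.0, 84.0], [512.0, -167.0], [410.0, -174.0], [387.0, 74.0]] [[292.0, 234.0], [398.0, 226.0], [402.0, 269.0], [296.0, 277.0]]
(array([592.49770185,  10.89388978]), np.float64(0.9048411520811186), [np.float64(181.10461907719545), np.float64(149.45882926616014)]) [[284. 152.]
 [364. 152.]
 [364. 217.]
 [284. 217.]]
[([380, 141], [717.0, -123.0]), ([388, 225], [512.0, -141.0]), ([302, 232], [492.0, 61.0]), ([296, 147], [699.0, 80.0])]
```

View pics/c1.png

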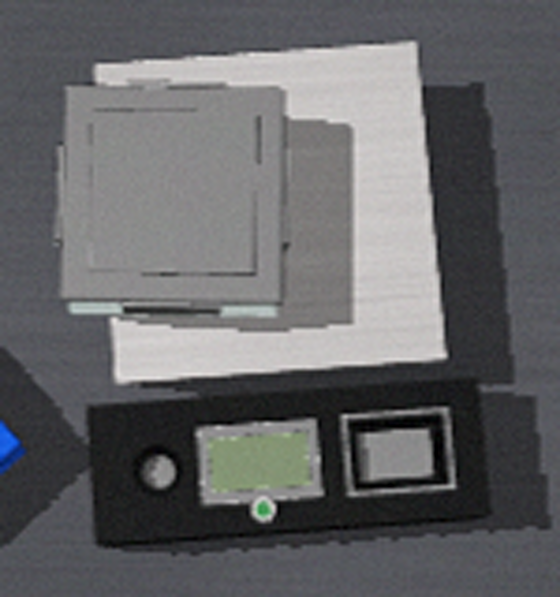

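The crop confirms it: the oblong well is centred near px (376.6,251) and the round one is at the left. The lid corners are near (288,153), (346,153.5), (345,211) and (287,210), overhanging the plate's left edge.

```bash
python3 - <<'E'
from h import *
c=dict(np.load('pics/top0.npz'))
P=np.array([[717,-123],[512,-141],[492,61],[699,80]]); pm=P.mean(0)
th=np.arctan2(*( (P[0]-P[1]+P[3]-P[2])[::-1])); th2=np.arctan2(*((P[2]-P[1]+P[3]-P[0])*[-1,1]))
print(pm,np.degrees([th,th2])); a=(th+th2)/2
R=np.array([[np.cos(a),-np.sin(a)],[np.sin(a),np.cos(a)]]); o=pm-R@[52,0]
print('well',o+R@[-108,-70],'seen',ray(c,376.6,251.1,60))
L=np.array([ray(c,270+u/3.733,130+v/3.733,131)[:2] for u,v in((68,86),(283,88),(280,303),(62,299))])
print(L.round(),[np.linalg.norm(L[i]-L[i-1]).round() for i in range(4)])
for i,j in((0,1),(3,2),(3,0),(2,1)): d=R.T@(L[j]-L[i]);print(np.degrees(np.arctan2(d[1],d[0])).round(1))
print('dish in plate',R.T@(L.mean(0)-pm)); 
for q in ((-0,0),(0,15),(0,25),(-15,0)): print(q,pm+R@q)
lc=R.T@(L.mean(0)-pm); t=pm+R@[lc[0],lc[1]+67+45]; print('start',t, sensors.get_state()['eef_pos'])
# blue
p=c['pixels'].astype(int); m=(p[:,:,2]>p[:,:,0]+80); ys,xs=np.nonzero(m); i=xs.argmax(); print('blue right',ray(c,xs[i],ys[i],61),'top',ray(c,xs[ys.argmin()],ys.min(),61))
E
```

```text
[605.   -30.75] [5.13172836 5.36020746]
well [ 452.07038954 -115.08584198] seen [ 450.92924885 -115.50333138   60.        ]
[[663.  93.]
 [664. -37.]
 [532. -37.]
 [532.  93.]] [np.float64(131.0), np.float64(130.0), np.float64(133.0), np.float64(130.0)]
-94.9
-95.4
-5.4
-5.6
dish in plate [-1.70392447 59.16690726]
(0, 0) [605.   -30.75]
(0, 15) [603.62852689 -15.81282953]
(0, 25) [602.71421149  -5.85471589]
(-15, 0) [590.06282953 -32.12147311]
start [587.65315864 139.54415901] [ 213.97639547 -586.72877136  226.00119518]
blue right [454.65011293 124.13862698  61.        ] top [549.23081413 215.02398831  61.        ]
```

```bash
python3 -m jog '{"xyz":[[0,0,0],[0,0,0],[0,0,0],[0,0,0],[0,0,0],[0,0,0],[0,0,0],[0,0,0]],"angular":[[0,0,-8.5],[0,0,-8.5],[0,0,-8.5],[0,0,-8.5],[0,0,-8.5],[0,0,-8.5],[0,0,-8.5],[0,0,-8.5]],"claw":[0,0,0,0,0,0,0,0]}'
python3 -m jog '{"xyz":[[2.5,1.6,0],[3.5,2.2,0],[3.5,2.2,0],[3.5,2.2,0],[3.5,2.2,0],[3.5,2.2,0],[3.5,2.2,0],[3.5,2.2,0]],"angular":[[0,0,-7.2],[0,0,0],[0,0,0],[0,0,0],[0,0,0],[0,0,0],[0,0,0],[0,0,0]],"claw":[0,0,0,0,0,0,0,0]}'
```

```text
time_s: 0.9
eef_pos: [214.0, -586.9, 226.3]
tool_rot: [-0.0, 0.717, 0.697, 0.0]
contact_force: [0.0, -0.1, 0.3]
gripper_width: 0.995
finger_force: 0.0
time_s: 1.7
eef_pos: [362.3, -303.1, 226.6]
tool_rot: [-0.0, 0.674, 0.739, -0.0]
contact_force: [1.0, -0.8, -1.0]
gripper_width: 0.995
finger_force: 0.0
```

```bash
python3 -m jog '{"xyz":[[3.6,2.3,0],[3.6,2.3,0],[3.6,2.3,0],[3.6,2.3,0],[3.6,2.3,0],[3.6,2.3,0],[3.6,2.3,0],[3.6,2.3,0]],"angular":[[0,0,0],[0,0,0],[0,0,0],[0,0,0],[0,0,0],[0,0,0],[0,0,0],[0,0,0]],"claw":[0,0,0,0,0,0,0,0]}'
python3 -m jog '{"xyz":[[3.6,2.2,0],[3.6,2.2,0],[3.5,2.2,0],[2.0,1.2,0],[1.5,1.0,0],[0,0,0],[0,0,0]],"angular":[[0,0,0],[0,0,0],[0,0,0],[0,0,0],[0,0,0],[0,0,0],[0,0,0]],"claw":[0,0,0,0,0,0,0]}'
```

```text
time_s: 2.5
eef_pos: [519.3, 0.3, 226.5]
tool_rot: [-0.0, 0.674, 0.739, -0.0]
contact_force: [0.7, -0.6, -0.5]
gripper_width: 0.999
finger_force: 0.0
time_s: 3.2
eef_pos: [593.2, 148.0, 226.2]
tool_rot: [-0.0, 0.674, 0.739, -0.001]
contact_force: [0.7, 0.1, -0.1]
gripper_width: 0.999
finger_force: 0.0
```

```bash
python3 -m jog '{"xyz":[[0,0,2],[0,0,3],[0,0,3],[0,0,3],[0,0,2],[0,0,0.6],[0,0,0]],"angular":[[0,0,0],[0,0,0],[0,0,0],[0,0,0],[0,0,0],[0,0,0],[0,0,0]],"claw":[0,0,0,0,0,0,0]}'
python3 -m jog '{"xyz":[[-0.5,0,0],[-0.5,0,0],[-0.5,0,0],[-0.5,0,0],[-0.2,0,0],[-0.2,0,0],[-0.2,0,0],[-0.2,0,0]],"angular":[[0,0,0],[0,0,0],[0,0,0],[0,0,0],[0,0,0],[0,0,0],[0,0,0],[0,0,0]],"claw":[0,0,0,0,0,0,0,0]}'; python3 -c "
from h import *
snap('top','t2.png')
c=snap('scene','s2.png')
u,v=proj(c,[598,60,100]);u,v=int(u),int(v)
cv2.imwrite('pics/s2c.png',cv2.resize(c['pixels'][v-75:v+75,u-100:u+100,::-1],(800,600),interpolation=2))"
```

```text
time_s: 3.9
eef_pos: [593.2, 146.9, 90.3]
tool_rot: [-0.0, 0.675, 0.738, -0.001]
contact_force: [0.5, -0.3, 0.0]
gripper_width: 0.999
finger_force: 0.0
time_s: 4.7
eef_pos: [596.1, 120.5, 90.7]
tool_rot: [-0.0, 0.674, 0.739, 0.0]
contact_force: [-0.6, -0.2, 0.8]
gripper_width: 1.004
finger_force: 0.0
```

View pics/s2c.png

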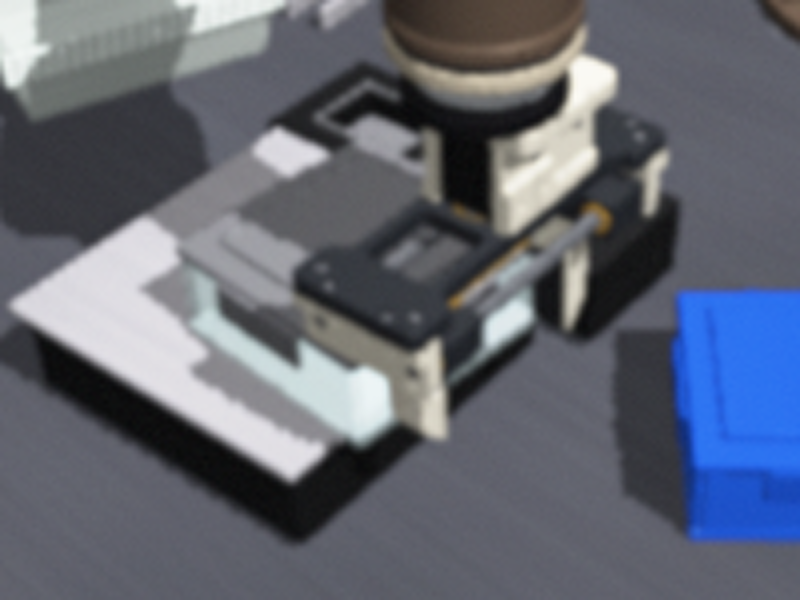

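The two open fingers straddle the clip beside the dish's left face at crop px (430,390) and (570,290), clear of the blue look-alike. I'll push slowly.

```bash
python3 -m jog '{"xyz":[[-0.2,0,0],[-0.2,0,0],[-0.2,0,0],[-0.2,0,0],[-0.2,0,0],[-0.2,0,0],[-0.2,0,0],[-0.2,0,0]],"angular":[[0,0,0],[0,0,0],[0,0,0],[0,0,0],[0,0,0],[0,0,0],[0,0,0],[0,0,0]],"claw":[0,0,0,0,0,0,0,0]}'
python3 -m jog '{"xyz":[[-0.2,0,0],[-0.2,0,0],[-0.3,0,0],[-0.3,0,0],[-0.3,0,0],[-0.3,0,0],[-0.3,0,0],[-0.3,0,0]],"angular":[[0,0,0],[0,0,0],[0,0,0],[0,0,0],[0,0,0],[0,0,0],[0,0,0],[0,0,0]],"claw":[0,0,0,0,0,0,0,0]}'; python3 -c "
from h import *
snap('top','t3.png')
c=snap('scene','s3.png')
u,v=proj(c,[598,60,100]);u,v=int(u),int(v)
cv2.imwrite('pics/s3c.png',cv2.resize(c['pixels'][v-75:v+75,u-100:u+100,::-1],(800,600),interpolation=2))"
```

```text
time_s: 5.6
eef_pos: [597.5, 104.5, 90.7]
tool_rot: [-0.0, 0.674, 0.739, -0.0]
contact_force: [-1.9, 2.7, 0.6]
gripper_width: 1.003
finger_force: 1.2
time_s: 6.4
eef_pos: [599.8, 82.3, 90.7]
tool_rot: [0.0, 0.674, 0.739, 0.0]
contact_force: [-0.6, 2.4, -0.7]
gripper_width: 1.0
finger_force: 1.2
```

View pics/s3c.png

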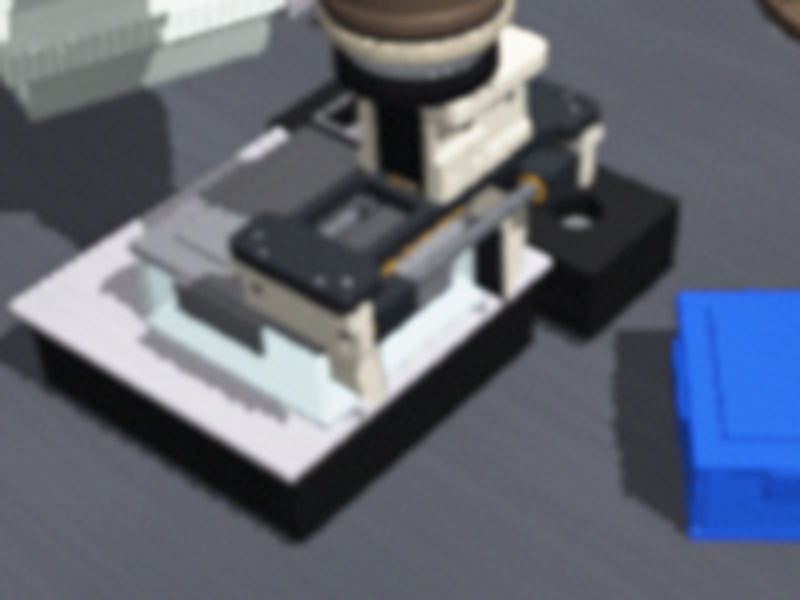

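The push works: the dish is moving with the fingers, flat on the plate and nearly square. I'll go on about 35 mm, slow down at the end, then back away.

```bash
python3 -m jog '{"xyz":[[-0.3,0,0],[-0.3,0,0],[-0.3,0,0],[-0.3,0,0],[-0.3,0,0],[-0.3,0,0],[-0.3,0,0],[-0.3,0,0]],"angular":[[0,0,0],[0,0,0],[0,0,0],[0,0,0],[0,0,0],[0,0,0],[0,0,0],[0,0,0]],"claw":[0,0,0,0,0,0,0,0]}'
python3 -m jog '{"xyz":[[-0.2,0,0],[-0.2,0,0],[-0.2,0,0],[-0.2,0,0],[-0.1,0,0],[-0.1,0,0],[0,0,0],[0,0,0]],"angular":[[0,0,0],[0,0,0],[0,0,0],[0,0,0],[0,0,0],[0,0,0],[0,0,0],[0,0,0]],"claw":[0,0,0,0,0,0,0,0]}'
python3 -m jog '{"xyz":[[0.3,0,0],[1,0,0],[1.5,0,0],[1.2,0,0],[0,0,-2],[0,0,-4],[0,0,-4],[0,0,-1]],"angular":[[0,0,0],[0,0,0],[0,0,0],[0,0,0],[0,0,0],[0,0,0],[0,0,0],[0,0,0]],"claw":[0,0,0,0,0,0,0,0]}'
python3 -m jog '{"xyz":[[3,-2,0],[4,-3,0],[4,-3,0],[4,-3,0],[4,-3,0]],"angular":[[0,0,0],[0,0,0],[0,0,0],[0,0,0],[0,0,0]],"claw":[0.3,0.6,1,1,1]}'
python3 - <<'E'
from h import *
c=snap('top','t4.png')
cv2.imwrite('pics/t4c.png',cv2.resize(c['pixels'][130:290,270:430][:,:,::-1],(600,600),interpolation=2))
E
```

```text
time_s: 7.3
eef_pos: [601.9, 58.5, 90.8]
tool_rot: [0.0, 0.674, 0.739, 0.0]
contact_force: [-0.2, 3.4, 0.5]
gripper_width: 1.0
finger_force: 1.6
time_s: 8.1
eef_pos: [602.8, 48.6, 90.8]
tool_rot: [0.0, 0.674, 0.739, -0.0]
contact_force: [-1.4, 2.7, 1.4]
gripper_width: 1.0
finger_force: 1.2
time_s: 8.9
eef_pos: [600.8, 91.1, 205.4]
tool_rot: [0.002, 0.673, 0.739, 0.003]
contact_force: [0.8, 1.0, -0.5]
gripper_width: 1.002
finger_force: 0.0
time_s: 9.4
eef_pos: [440.2, 266.8, 200.5]
tool_rot: [0.0, 0.674, 0.739, -0.0]
contact_force: [1.3, 1.3, -0.1]
gripper_width: 0.613
finger_force: 0.0
```

View pics/t4c.png

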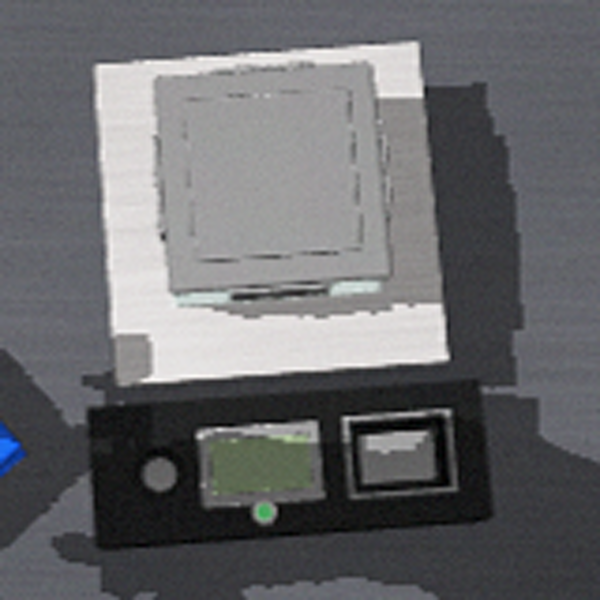

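The lid now sits in the plate, with corners at crop px (155,77), (373,63), (391,276) and (170,292), parallel to the plate. I'll check the numbers while turning the tool 90°.

```bash
python3 - <<'E'
from h import *
c=dict(np.load('pics/t4.npz')); pm=np.array([605,-30.75]);a=np.radians(5.25)
R=np.array([[np.cos(a),-np.sin(a)],[np.sin(a),np.cos(a)]])
L=np.array([ray(c,270+u/3.75,130+v/3.75,131)[:2] for u,v in((155,77),(373,63),(391,276),(170,292))])
print('dish in plate',R.T@(L.mean(0)-pm),[np.linalg.norm(L[i]-L[i-1]).round() for i in range(4)]); d=R.T@(L[0]-L[3]+L[1]-L[2]);print(np.degrees(np.arctan2(d[1],d[0])))
print('well again',ray(c,270+399/3.75,130+454/3.75,60))
E
python3 -m jog '{"xyz":[[0,0,0],[0,0,0],[0,0,0],[0,0,0],[0,0,0],[0,0,0],[0,0,0],[0,0,0]],"angular":[[0,0,8.5],[0,0,8.5],[0,0,8.5],[0,0,8.5],[0,0,8.5],[0,0,8.5],[0,0,8.5],[0,0,8.5]],"claw":[1,1,1,1,1,1,1,1]}'
python3 -m jog '{"xyz":[[0,0,0],[0,0,0],[0,0,0],[0,0,0],[0,0,0]],"angular":[[0,0,8.5],[0,0,8.5],[0,0,5],[0,0,0],[0,0,0]],"claw":[1,1,1,1,1]}'
```

```text
dish in plate [ 4.7843527  -0.33030002] [np.float64(132.0), np.float64(132.0), np.float64(132.0), np.float64(132.0)]
-0.4518063327652373
well again [ 451.00135865 -115.03137118   60.        ]
time_s: 10.25
eef_pos: [441.8, 265.5, 200.3]
tool_rot: [0.0, 0.972, 0.233, -0.0]
contact_force: [-0.2, -0.2, 0.8]
gripper_width: 0.001
finger_force: 0.0
time_s: 10.75
eef_pos: [441.9, 265.4, 200.5]
tool_rot: [0.0, 0.999, 0.048, -0.0]
contact_force: [-0.2, 0.4, -0.3]
gripper_width: 0.009
finger_force: 0.0
```

```bash
python3 -m jog '{"xyz":[[-0.2,2.5,0],[-0.3,4,0],[-0.3,4,0],[-0.3,4,0],[-0.3,4,0],[-0.3,4,0],[-0.3,4,0],[-0.3,4,0]],"angular":[[0,0,0],[0,0,0],[0,0,0],[0,0,0],[0,0,0],[0,0,0],[0,0,0],[0,0,0]],"claw":[1,1,1,1,1,1,1,1]}'
python3 -m jog '{"xyz":[[-0.3,4,0],[-0.1,2.5,0],[0,0.9,0],[0,0,3],[0,0,4],[0,0,3],[0,0,1],[0,0,0]],"angular":[[0,0,0],[0,0,0],[0,0,0],[0,0,0],[0,0,0],[0,0,0],[0,0,0],[0,0,0]],"claw":[1,1,1,1,1,1,1,1]}'
python3 -c "
from h import *
snap('top','t5.png')
c=snap('scene','s5.png')
u,v=proj(c,[470,-90,80]);u,v=int(u),int(v)
cv2.imwrite('pics/s5c.png',cv2.resize(c['pixels'][v-60:v+60,u-80:u+80,::-1],(800,600),interpolation=2))"
```

```text
time_s: 11.55
eef_pos: [447.1, -42.3, 200.8]
tool_rot: [0.0, 0.999, 0.047, 0.0]
contact_force: [1.0, -0.1, -0.2]
gripper_width: 0.005
finger_force: 0.0
time_s: 12.35
eef_pos: [449.4, -113.9, 89.9]
tool_rot: [-0.0, 0.999, 0.047, -0.001]
contact_force: [-0.5, 0.6, 0.2]
gripper_width: 0.007
finger_force: 0.0
```

View pics/s5c.png

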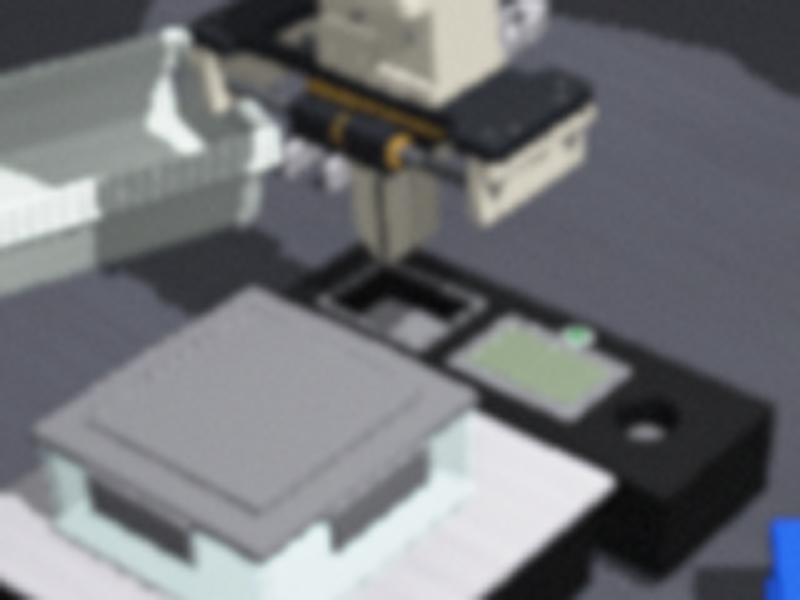

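```bash
python3 -c "
from h import *
c=dict(np.load('pics/s5.npz')); u,v=proj(c,[470,-90,80]);u,v=int(u),int(v)
f=lambda X:[round(float(q)) for q in ((proj(c,X)[0]-u+80)*5,(proj(c,X)[1]-v+60)*5)]
print('tip',f([449.4,-113.9,90]),'well',f([451.3,-115.2,60]))
for dx,dy in((-9.5,-19),(9.5,-19),(9.5,19),(-9.5,19)): print('tipcorner',f([449.4+dx-.09*dy,-113.9+dy+.09*dx,90]))
for dx,dy in((-21,-29),(21,-29),(21,29),(-21,29)): print('wellcorner',f([451.3+dx-.09*dy,-115.2+dy+.09*dx,60]))
"
```

```text
tip [399, 249] well [398, 300]
tipcorner [383, 228]
tipcorner [357, 245]
tipcorner [415, 271]
tipcorner [441, 253]
wellcorner [382, 262]
wellcorner [326, 299]
wellcorner [414, 340]
wellcorner [469, 301]
```

Projections agree: the tip at crop (399,249) sits over the well at (398,300), with about 10 mm of clearance all round. The dish is untouched. Down into the well.

```bash
python3 -m jog '{"xyz":[[0.2,0.1,1],[0,0,1.5],[0,0,1],[0,0,0.5],[0,0,0.2],[0,0,0],[0,0,0]],"angular":[[0,0,0],[0,0,0],[0,0,0],[0,0,0],[0,0,0],[0,0,0],[0,0,0]],"claw":[1,1,1,1,1,1,1]}'
python3 -m jog '{"xyz":[[0,0,0.1],[0,0,0.1],[0,0,0.1],[0,0,0]],"angular":[[0,0,0],[0,0,0],[0,0,0],[0,0,0]],"claw":[1,1,1,1]}'
```

```text
time_s: 13.15
eef_pos: [452.4, -115.7, 49.1]
tool_rot: [0.0, 0.999, 0.046, 0.0]
contact_force: [0.1, -0.1, 0.1]
gripper_width: 0.01
finger_force: 0.0
time_s: 13.55
eef_pos: [452.3, -115.7, 45.8]
tool_rot: [0.0, 0.999, 0.046, 0.0]
contact_force: [0.3, 0.1, 2.7]
gripper_width: 0.005
finger_force: 1.0
```

Contact at z≈46 with 2.7 N, as expected. Pressing in 1 mm steps.

```bash
python3 -m jog '{"xyz":[[0,0,0.1],[0,0,0.1],[0,0,0.1],[0,0,0.1],[0,0,0]],"angular":[[0,0,0],[0,0,0],[0,0,0],[0,0,0],[0,0,0]],"claw":[1,1,1,1,1]}'
python3 -m jog '{"xyz":[[0,0,0.1],[0,0,0]],"angular":[[0,0,0],[0,0,0]],"claw":[1,1]}'
```

```text
time_s: 14.05
eef_pos: [452.3, -115.7, 41.7]
tool_rot: [0.0, 0.999, 0.046, 0.0]
contact_force: [0.2, -0.1, 3.7]
gripper_width: 0.005
finger_force: 2.0
time_s: 14.25
eef_pos: [452.3, -115.8, 41.2]
tool_rot: [0.0, 0.999, 0.046, 0.0]
contact_force: [-1.8, 0.2, 11.6]
gripper_width: 0.005
finger_force: 5.8
```

Force rose to 11.6 N at z=41.2, so the key is bottomed. Hold for about a second, then lift out.

```bash
python3 -m jog '{"xyz":[[0,0,0],[0,0,0],[0,0,0],[0,0,0],[0,0,0],[0,0,0],[0,0,0],[0,0,0]],"angular":[[0,0,0],[0,0,0],[0,0,0],[0,0,0],[0,0,0],[0,0,0],[0,0,0],[0,0,0]],"claw":[1,1,1,1,1,1,1,1]}'
python3 -m jog '{"xyz":[[0,0,0],[0,0,0],[0,0,0],[0,0,-0.2],[0,0,-0.4],[0,0,-1],[0,0,-2],[0,0,-3]],"angular":[[0,0,0],[0,0,0],[0,0,0],[0,0,0],[0,0,0],[0,0,0],[0,0,0],[0,0,0]],"claw":[1,1,1,1,1,1,1,1]}'
python3 -m jog '{"xyz":[[0,0,-3],[0,0,-4],[-1,2,-2],[-1,3,0],[-1,3,0],[-1,3,0],[-1,2,0],[0,0,0]],"angular":[[0,0,0],[0,0,0],[0,0,0],[0,0,0],[0,0,0],[0,0,0],[0,0,0],[0,0,0]],"claw":[1,1,1,1,1,1,1,1]}'
python3 -c "
from h import *
c=snap('top','t6.png')
cv2.imwrite('pics/t6c.png',cv2.resize(c['pixels'][130:290,270:430][:,:,::-1],(600,600),interpolation=2))"
```

```text
time_s: 15.05
eef_pos: [452.3, -115.7, 41.2]
tool_rot: [0.0, 0.999, 0.046, 0.0]
contact_force: [-1.5, -0.2, 11.6]
gripper_width: 0.003
finger_force: 5.9
time_s: 15.85
eef_pos: [450.6, -115.4, 106.7]
tool_rot: [-0.0, 0.999, 0.046, -0.002]
contact_force: [0.7, -1.0, 0.2]
gripper_width: 0.004
finger_force: 0.0
time_s: 16.65
eef_pos: [412.3, -252.7, 197.0]
tool_rot: [0.0, 0.999, 0.043, -0.001]
contact_force: [0.5, 0.7, 1.1]
gripper_width: 0.006
finger_force: 0.0
```

View pics/t6c.png

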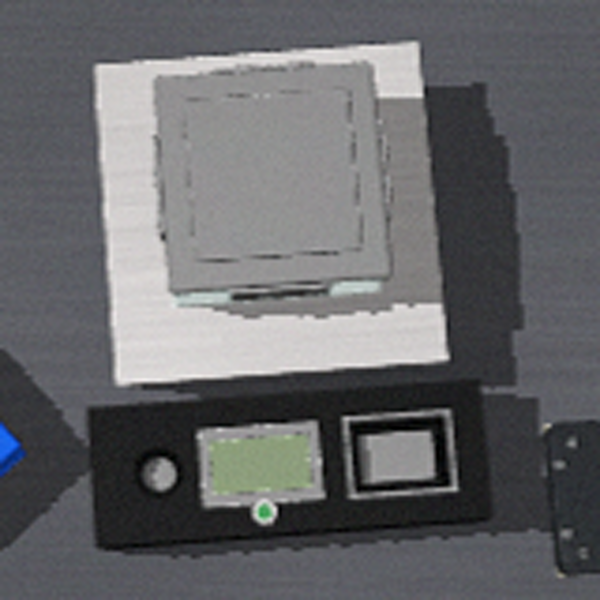

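The dish is unmoved, with its lid still at (155-391, 63-292). The key in the well at (398,454) looks as it did at the start, and the arm is clear.

```bash
python3 -c "
from station import workorder
print(workorder.close_job())"
```

```text
the job is handed in; nothing more can be done
None
```

I pushed the dish to within about 5 mm of the plate's centre and half a degree of square, held the tare key fully down for about 1.1 s and released it, and handed the job in; no verdict came back.

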